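# Snap the retaining clip onto the tube rotator's spindle

### The job

The carousel of the tube rotator needs locking on: take the red-handled open clip out of the cream dish and push it sideways into the groove round the spindle until it snaps fully home, then let go of it. Feel for the groove with light pressure and never force the clip against the spindle; leave the amber bottle, the white jar and the tube rack where they stand.

Things in the scene. Friction and masses are not known exactly. Their poses are not given: they have to be found in the camera images.
- rotator: Fixed bench tube rotator: white round housing 140 mm across, 42 mm high; white carousel 132 mm across with eight pink tubes in a ring of 100 mm diameter (tops 73 mm above the bench); aluminium hub 38 mm across up to 78 mm; out of it stands the vertical steel spindle, 26 mm in diameter. Origin: on the spindle's axis at bench level, z up. Round: the clip may come from any side.
- hub_top (a point): Point on the spindle's axis, fixed 78 mm above the bench, at the hub's top. The stiff spindle stands higher or lower each time: its groove's middle is 88 to 118 mm above the bench, not measured, to be felt or seen. Groove all round: brass core 16 mm in diameter, 6.5 mm wide, sharp-edged. Spindle top 43 mm above the groove's middle. It bears 35 N from the clip at most.
- clip_eye (a point): Centre of the clip's eye (the place for the groove's core), half-way up its 5 mm thickness. x points from the handle to the open mouth (the way to push), z up. When home it lies on the spindle's axis and more push moves it no further. Stopped by the full spindle above or below the groove, it is 16 to 19 mm from the axis; in the groove the jaws first meet the core at about 12 mm.
- clip: Open steel clip, a flat fork 5 mm thick, 28 mm wide, about 75 g, lying flat, red upright handle at its back. Origin: under the eye's centre on the underside; axes as clip_eye. Two sprung jaws reach 9 mm ahead of it; their round noses leave a 12.8 mm mouth and spread 1.6 mm each to pass the core (about 5 to 15 N of push in all), then snap shut behind it. Eye's back: 8.3 mm behind.
- clip_grip (a point): Centre (half-way up) of the clip's red handle: an upright block 16 x 16 mm, 40 mm high, on the clip's flat tail, 48 mm behind the eye's centre and 22.5 mm above the middle of the clip's thickness; axes as clip_eye. Can be gripped across x or across y.
- dish: Cream enamel dish, fixed, 160 x 150 mm, rim 8 mm high, inner floor 4 mm above the bench, in which the clip lies at first. Origin: centre of its underside.
- reagent: Amber bottle with yellow label and blue cap, 68 mm across, 130 mm high; bystander. Origin: centre of its underside.
- jar: Jar with white label and white cap, 68 mm across, 90 mm high; bystander. Origin: centre of its underside.
- rack: White and blue rack of pink tubes, 75 x 160 mm, 59 mm high; bystander. Origin: centre of its underside.

How it is judged (in metres and radians):
On the way, in this order (a step that is already met when the one before it is completed fails the run):
1. the clip is lifted clear out of the dish (height (world z) of clip_eye above 0.05 m), for 0.1 s.
2. the clip is snapped home in the spindle's groove (horizontal distance between clip_eye and rotator below 0.0025 m and z of clip_eye in the frame of rotator between 0.083 and 0.123 m and angle between clip_eye's own z axis and vertical below 0.2 rad), for 0.3 s.
At the end, for the whole second after the job is handed in: The clip sits in the spindle's groove with the centre of its eye within 2.5 mm of the spindle's axis (sideways), at groove height (83 to 123 mm above the bench, which excludes lying on the spindle's top), tilted less than 0.2 rad, at rest and released (all of step 2 and linear speed of clip below 0.02 m/s and contact force between the fingers and clip below 0.05 N); the robot touches nothing.
It fails at once if the clip is forced against the rotator or its spindle with more than 35 N (contact force between clip and rotator above 35 N).
It fails at once if the reagent is shifted by more than 20 mm or tipped (distance of reagent from where it was at the start of the episode above 0.02 m or angle between reagent's own z axis and vertical above 0.3 rad).
It fails at once if the jar is shifted by more than 20 mm or tipped (distance of jar from where it was at the start of the episode above 0.02 m or angle between jar's own z axis and vertical above 0.3 rad).
It fails at once if the rack is shifted by more than 20 mm or tipped (distance of rack from where it was at the start of the episode above 0.02 m or angle between rack's own z axis and vertical above 0.3 rad).
It also fails if it takes over 72 s, if anything falls off the work surface, if the arm or the gripper's body presses on something with over 40 N, if the wrist force passes 120 N, or if a joint passes its speed limit or range.

### The arm

A 6-joint arm with a two-finger parallel gripper is mounted at the origin on the work surface. World frame = base frame: x ahead of the robot, y to its left, z up, the work surface at z = 0. Lengths are in mm, angles in rad, forces in N, time in s.
With the tool pointing down it reaches from about 300 to 850 mm from the base axis. Payload 4.2 kg.
Tool frame: the origin (TCP) lies on the front face of the gripper's body, between the roots of the fingers; the fingertips stand 78 mm ahead of it and the grasp point (between the pads) lies 60 mm ahead of it (env.grip_depth is the distance from the TCP to the grasp point, in mm); z points along the fingers, y is the direction in which the jaws open and shut (so a half turn about z gives the same grasp; the last joint's range is limited). The gripper opens to 91 mm and grips with 3 to 60 N. Pads are 32 mm wide; open, the fingers measure 118 mm over their backs; the gripper's body (76 mm by 178 mm) begins 60 mm behind the grasp point.
Start: joints at [1.095, 0.32, 1.565, -0, 1.257, -0.02], TCP at [253.105, 516.307, 292.276] pointing down, gripper open.
Joint ranges: [-3.11, 3.11], [-0.84, 2.01], [0.21, 2.61], [-1.34, 4.49], [0.05, 2.63], [-2.56, 2.56]. Speed limits (rad/s): [2.57, 2.57, 3.14, 3.14, 3.14, 3.14].

### API

Orientations are given as [roll, pitch, yaw] about the fixed x, y, z axes, in that order (R = Rz(yaw) Ry(pitch) Rx(roll)).
In Python, from rig import env gives the robot as it stands.
- The arm moves only by the tool drive_tool, never from a script. Its argument "steps" is text: rows parted by semicolons, each of 7 numbers parted by spaces: the turn, a rotation vector about the tool's x, y, z in degrees, then the shift along the tool's x, y, z in m, then the gripper command: -1 is shut, 1 is fully open, values between are in proportion. A call has 1 to 12 rows; each row shifts and turns the pose as measured when the row begins, along the tool's axes as they then stand; what a row does not reach is not made up. A row lasts 1/12 s, in which the tool goes at most 41.7 mm and 7.16 degrees, less where a joint would pass 70% of its speed; a pose out of reach is approached as far as the arm can. A call with a gripper value outside its range is refused whole. The fingers move at their own pace and stop on an object; the grip force is fixed at half the most. Time passes only in rows, so rows that do not move let the fingers close. It gives the time, the measured TCP pose, the force and the opening at its end, in the units of the state.
- env.get_state(): the state, without advancing time (a new reading comes with each control period).
- env.get_image(name): name is "scene" or "top" or "wrist"; returns (picture, depth): 480x640x3 uint8, red, green, blue; 480x640 float32, mm along the optical axis (not along the pixel's ray), 0 where there is no reading.
- env.camera_params(name): a dict with "fx", "fy", "cx", "cy" (pixels), "cam_to_world" (4x4, takes a point from camera to world coordinates); the wrist camera has in their place "hand_eye" (4x4, takes a point from camera to tool coordinates, whose origin is the TCP and whose axes are the flange's). Camera axes: x right, y down, z forward; pixel columns grow to the right and rows downward; lengths in mm; the calibration is good to about 2 mm. A picture is of the moment at which its call begins: read the wrist's pose just before it. camera_params takes no time and is no camera call.
- env.job_done(): hands the job in, once; it reports no verdict.
The state is a dict: "time": time; "joint_positions": joint angles; "qd": joint speeds; "effort": joint torques, N m; "position": TCP position; "tool_rot": TCP orientation; "wrist_force": force on the tool from outside, world axes, zero at the start; "ft_torque": the same for the moment, N m; "opening": finger opening in mm.
Only numpy, scipy, OpenCV 4.12 (cv2) and the standard library are available. Lean on these libraries where they do the work, as an engineer would, in place of code of your own. Each camera call takes 0.05 s, during which the arm holds its last target. There are 200 camera calls.

## Working session

There is one attempt and no reset: what is moved stays moved. The work goes in short steps, Python scripts to look and compute and a tool call to move; the robot and the scene stay as the last step left them, time stands still between calls to the robot, and variables do not carry over. Pictures are saved under pics/ and viewed, about 8 in all and at most 12, crops included, and the job is handed in when it is done.

Besides the shell and the picture viewer there is one more tool, called after "Emit:" as a command line: name --argument value ..., lists and objects as JSON in quotes. drive_tool: Moves the arm, as the interface text tells. Its arguments: {"type":"object","properties":{"steps":{"type":"string"}},"required":["steps"]}

```bash
mkdir -p pics; cat > h.py <<'E'
from rig import env
import numpy as np, cv2
from scipy.spatial.transform import Rotation as R
def cloud(name):
    s=env.get_state(); im,d=env.get_image(name); p=env.camera_params(name)
    if 'cam_to_world' in p: T=np.array(p['cam_to_world'])
    else:
        W=np.eye(4); W[:3,:3]=R.from_euler('xyz',s['tool_rot']).as_matrix(); W[:3,3]=s['position']; T=W@np.array(p['hand_eye'])
    v,u=np.mgrid[:480,:640]
    c=np.stack([(u-p['cx'])/p['fx']*d,(v-p['cy'])/p['fy']*d,d],-1)
    w=c@T[:3,:3].T+T[:3,3]; w[d==0]=np.nan
    return im,d,w,T
def save(n,im): cv2.imwrite('pics/'+n,im[...,::-1])
E
python3 - <<'E'
from h import *
print(env.get_state())
a,d,w,T=cloud('top'); b,d2,w2,T2=cloud('scene')
save('top.png',a); save('scene.png',b)
np.savez('first.npz',a=a,w=w,b=b,w2=w2)
print(T.round(2),T2.round(2),(d>0).mean())
for n,i,ww in(('top',a,w),('scene',b,w2)):
    h=cv2.cvtColor(i,cv2.COLOR_RGB2HSV)
    m=(((h[...,0]<6)|(h[...,0]>174))&(h[...,1]>170)&(h[...,2]>80)).astype(np.uint8)
    k,l,st,c=cv2.connectedComponentsWithStats(m)
    for j in range(1,k):
        if st[j,4]>40: print(n,st[j],c[j].round(),np.nanmedian(ww[l==j],0).round(1),np.nanmax(ww[l==j][:,2]).round(1))
E
```

```text
{'time': 0.0, 'joint_positions': array([ 1.09498339e+00,  3.20290231e-01,  1.56571849e+00, -2.10394673e-05,
        1.25738260e+00, -1.99807425e-02]), 'qd': array([ 0.00073722,  0.00054682, -0.00110162,  0.0016999 ,  0.00056275,
       -0.00056625]), 'effort': array([-2.11392995e-03, -4.12466311e+01, -2.31972992e+01,  7.24141463e-02,
        4.60470014e-02, -1.56354772e-04]), 'position': array([252.93945025, 515.95273549, 291.40579956]), 'tool_rot': array([-3.13979395e+00, -1.59373174e-05,  2.68576695e+00]), 'wrist_force': array([-0.4819558 ,  0.55166853,  0.54188836]), 'ft_torque': array([ 0.06471201,  0.03984605, -0.03477428]), 'opening': 90.93362662961052}
[[-2.00000e-02 -9.90000e-01  1.60000e-01  3.95800e+02]
 [-1.00000e+00  3.00000e-02  3.00000e-02  8.09000e+00]
 [-4.00000e-02 -1.60000e-01 -9.90000e-01  1.00481e+03]
 [ 0.00000e+00  0.00000e+00  0.00000e+00  1.00000e+00]] [[-5.60000e-01  5.80000e-01 -6.00000e-01  1.13442e+03]
 [ 8.30000e-01  3.70000e-01 -4.20000e-01  4.39790e+02]
 [-2.00000e-02 -7.30000e-01 -6.80000e-01  7.62720e+02]
 [ 0.00000e+00  0.00000e+00  0.00000e+00  1.00000e+00]] 0.9960546875
top [287 240   9   9  59] [291. 244.] [541.7  94.1  49.8] 53.5
scene [345 263   8  18 110] [348. 272.] [552.   98.3  39. ] 51.3
```

View pics/top.png

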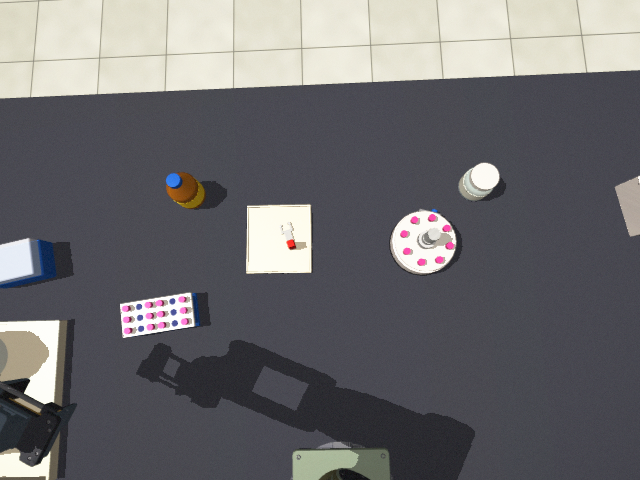

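View pics/scene.png

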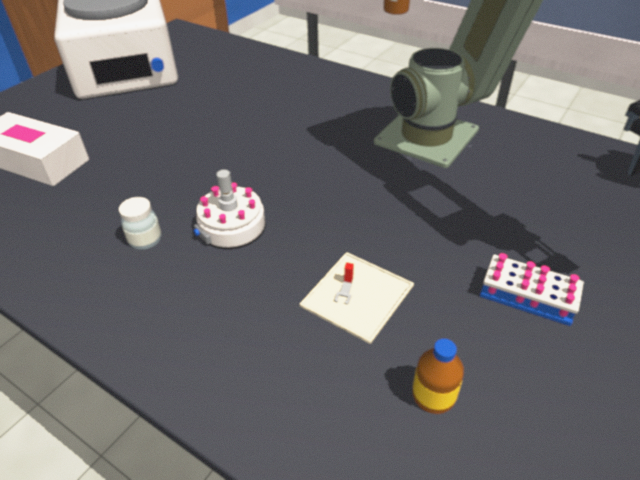

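The top view shows the clip in the dish with its handle at (291,244) and its mouth towards +x (image up). The spindle is near (430,238), the rack at (158,315), the bottle at (185,190) and the jar at (480,180). The scene view agrees.

```bash
python3 - <<'E'
from h import *
f=np.load('first.npz')
for n,i,w in(('top',f['a'],f['w']),('scene',f['b'],f['w2'])):
    h=cv2.cvtColor(i,cv2.COLOR_RGB2HSV)
    near=np.hypot(w[...,0]-540,w[...,1]+190)<120
    # pink tube ring -> circle centre
    pk=(near&(h[...,0]>150)&(h[...,0]<176)&(h[...,1]>120)).astype(np.uint8)
    k,l,st,c=cv2.connectedComponentsWithStats(pk)
    P=np.array([np.nanmedian(w[(l==j)&(w[...,2]>60)],0) for j in range(1,k) if st[j,4]>8]); 
    print(n,'tubes',P.round(1).tolist()); A=np.c_[2*P[:,:2],np.ones(len(P))]
    s=np.linalg.lstsq(A,(P[:,:2]**2).sum(1),rcond=None)[0]; print('centre',s[:2].round(1),np.sqrt(s[2]+s[0]**2+s[1]**2).round(1))
    t=near&(w[...,2]>85); z=w[t]; print('spindle top z',np.nanpercentile(z[:,2],[50,90,98]).round(1)); q=z[z[:,2]>np.nanpercentile(z[:,2],98)-8]; print(q.mean(0).round(1),len(q))
    m=(np.hypot(w[...,0]-560,w[...,1]-98)<70)&(h[...,1]<35)&(w[...,2]<25)&(w[...,2]>3)
    cl=w[m]; print('clip',m.sum(),np.nanmedian(cl,0).round(1))
E
```

```text
top tubes [[587.1, -213.2, 74.4], [584.4, -174.8, 74.5], [562.8, -242.0, 74.2], [554.3, -151.7, 74.1], [525.6, -245.6, 74.1], [515.7, -154.0, 74.6], [496.3, -222.1, 73.8], [491.2, -183.9, 75.0]]
centre [ 539.6 -198. ] 49.8
spindle top z [140.6 143.1 144.2]
[ 539.5 -198.   141.5] 139
clip 2173 [562.6 105.9   5.9]
scene tubes [[498.7, -220.0, 72.0], [528.5, -245.5, 70.9], [496.0, -183.3, 71.5], [566.9, -241.4, 70.9], [520.7, -153.8, 71.6], [591.3, -210.9, 71.0], [559.5, -149.0, 71.7], [587.9, -173.2, 71.4]]
centre [ 543.7 -197.3] 50.1
spindle top z [120.1 140.  141.4]
[ 543.2 -198.3  139. ] 106
clip 1967 [570.1 110.4   4.4]
```

Emit:
drive_tool --steps "0 0 0 -0.037 -0.0205 0 1;0 0 0 -0.037 -0.0205 0 1;0 0 0 -0.037 -0.0205 0 1;0 0 0 -0.037 -0.0205 0 1;0 0 0 -0.037 -0.0205 0 1;0 0 0 -0.037 -0.0205 0 1;0 0 0 -0.037 -0.0205 0 1;0 0 0 -0.037 -0.0205 0 1;0 0 0 -0.037 -0.0205 0 1;0 0 0 -0.037 -0.0205 0 1;0 0 0 -0.037 -0.0205 0 1;0 0 0 -0.037 -0.0205 0 1"

```text
time: 1.1
position: [538.0, 107.6, 285.7]
tool_rot: [-3.136, -0.007, 2.701]
wrist_force: [0.2, 0.4, -0.2]
opening: 91.2
```

Emit:
drive_tool --steps "0 0 7 0 0 0 1;0 0 7 0 0 0 1;0 0 7 0 0 0 1;0 0 7 0 0 0 1;0 0 7 0 0 0 1;0 0 7 0 0 0 1;0 0 7 0 0 0 1"

```text
time: 1.68
position: [542.3, 96.9, 281.3]
tool_rot: [-3.127, 0.003, 1.822]
wrist_force: [-0.1, -0.4, 0.8]
opening: 91.1
```

```bash
python3 - <<'E'
from h import *
i,d,w,T=cloud('wrist'); save('w1.png',i); print(T.round(2), env.get_state()['joint_positions'])
h=cv2.cvtColor(i,cv2.COLOR_RGB2HSV)
m=(((h[...,0]<6)|(h[...,0]>174))&(h[...,1]>150)&(h[...,2]>60)).astype(np.uint8)
p=w[m>0]; top=p[p[:,2]>np.nanpercentile(p[:,2],90)-4]
print('handle top',cv2.minAreaRect(top[:,:2].astype(np.float32)),top.mean(0))
c=top.mean(0)
s=(np.hypot(w[...,0]-c[0],w[...,1]-c[1])<85)&(h[...,1]<40)&(w[...,2]>6.5)&(w[...,2]<15)
s=cv2.morphologyEx(s.astype(np.uint8),cv2.MORPH_OPEN,np.ones((3,3)))
k,l,st,cc=cv2.connectedComponentsWithStats(s); j=1+st[1:,4].argmax()
q=w[l==j]; print(st[j],cv2.minAreaRect(q[:,:2].astype(np.float32)),q.mean(0))
E
```

```text
[[ 9.7000e-01  2.4000e-01  6.0000e-02  5.2327e+02]
 [ 2.5000e-01 -9.2000e-01 -2.9000e-01  1.7851e+02]
 [-2.0000e-02  3.0000e-01 -9.5000e-01  3.7248e+02]
 [ 0.0000e+00  0.0000e+00  0.0000e+00  1.0000e+00]] [ 0.1578957   0.29486242  1.62941407 -0.00445166  1.23183426 -0.08836415]
handle top ((545.4988403320312, 96.08270263671875), (14.116983413696289, 16.570613861083984), 15.177084922790527) [545.30034474  96.57503366  47.68258324]
[330 195  33  20 434] ((569.6572265625, 100.92411804199219), (33.79009246826172, 20.736364364624023), 14.237524032592773) [570.06474393 102.92623539   7.8696357 ]
```

View pics/w1.png

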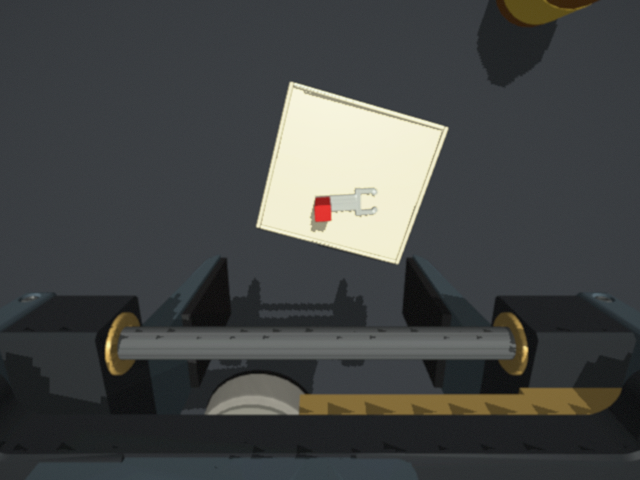

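The wrist view shows the handle at (322,210), with the clip's fork pointing right along the tool's y to (377,200). The tool yaw already matches, so I go down.

Emit:
drive_tool --steps "-0.8 0 0 -0.0014 0.0028 0 1;0 0 0 0 0 0.036 1;0 0 0 0 0 0.036 1;0 0 0 0 0 0.036 1;0 0 0 0 0 0.030 1;0 0 0 0 0 0.01 1;0 0 0 0 0 0 1"

```text
time: 2.32
position: [548.7, 96.0, 129.5]
tool_rot: [3.13, 0.004, 1.84]
wrist_force: [0.7, -0.0, -0.4]
opening: 91.0
```

Emit:
drive_tool --steps "0.6 0 0 0.001 -0.0031 0.018 1;0 0 0 0 0 0.016 1;0 0 0 0 0 0 1"

```text
time: 2.57
position: [546.8, 96.1, 95.5]
tool_rot: [3.138, 0.004, 1.846]
wrist_force: [0.2, -0.3, 0.7]
opening: 91.4
```

Emit:
drive_tool --steps "0.2 0 0 0 -0.0013 0.003 0;0 0 0 0 0 0 -0.4;0 0 0 0 0 0 -0.8;0 0 0 0 0 0 -1;0 0 0 0 0 0 -1;0 0 0 0 0 0 -1;0 0 0 0 0 0 -1;0 0 0 0 0 0 -1;0 0 0 0 0 0 -1;0 0 0 0 0 0 -1;0 0 0 0 0 0 -1"

```text
time: 3.48
position: [549.0, 96.2, 99.1]
tool_rot: [3.131, 0.006, 1.85]
wrist_force: [0.4, 0.1, 0.4]
opening: 20.5
```

Emit:
drive_tool --steps "0.3 0 0 0 -0.001 0.002 -1;0 0 0 0 0 0.001 -1;0 0 0 0 0 0 -1;0 0 0 0 0 0 -1"

```text
time: 3.82
position: [548.4, 96.0, 98.2]
tool_rot: [3.135, 0.006, 1.85]
wrist_force: [0.2, 0.1, -0.2]
opening: 15.6
```

Emit:
drive_tool --steps "0 0 0 0 0 -0.005 -1;0 0 0 0 0 -0.015 -1;0 0 0 0 0 -0.03 -1;0 0 0 0 0 -0.03 -1;0 0 0 0 0 -0.03 -1;0 0 0 0 0 -0.02 -1;0 0 0 0 0 0 -1"

```text
time: 4.4
position: [545.8, 96.3, 230.6]
tool_rot: [-3.138, 0.005, 1.85]
wrist_force: [0.1, 0.6, -0.5]
opening: 16.0
```

Emit:
drive_tool --steps "0 0 0 -0.028 -0.0175 0 -1;0 0 0 -0.028 -0.0175 0 -1;0 0 0 -0.028 -0.0175 0 -1;0 0 0 -0.028 -0.0175 0 -1;0 0 0 -0.028 -0.0175 0 -1;0 0 0 -0.028 -0.0175 0 -1;0 0 0 -0.028 -0.0175 0 -1;0 0 0 -0.028 -0.0175 0 -1;0 0 0 -0.028 -0.0175 0 -1;0 0 0 -0.028 -0.0175 0 -1;0 0 0 0 0 0 -1;0 0 0 0 0 0 -1"

```text
time: 5.4
position: [447.6, -232.5, 219.9]
tool_rot: [-3.128, -0.004, 1.855]
wrist_force: [-0.9, 1.0, -2.2]
opening: 15.4
```

```bash
python3 - <<'E'
from h import *
print({k:np.round(v,3) for k,v in env.get_state().items() if k in('position','tool_rot','wrist_force')})
i,d,w,T=cloud('wrist'); save('w2.png',i)
j,d2,w2,_=cloud('scene'); np.savez('s2.npz',i=i,w=w,j=j,w2=w2)
c=j[140:260,150:310]
out=np.vstack([cv2.resize(i,(560,420)),cv2.resize(c,(240,180),interpolation=cv2.INTER_CUBIC).repeat(1,0)]) if 0 else None
a=cv2.resize(i,(400,300)); b=cv2.resize(c,(400,300),interpolation=cv2.INTER_CUBIC)
save('c2.png',np.hstack([a,b]))
E
```

```text
{'position': array([ 447.639, -232.489,  219.918]), 'tool_rot': array([-3.128, -0.004,  1.855]), 'wrist_force': array([-0.903,  0.991, -2.237])}
```

View pics/c2.png

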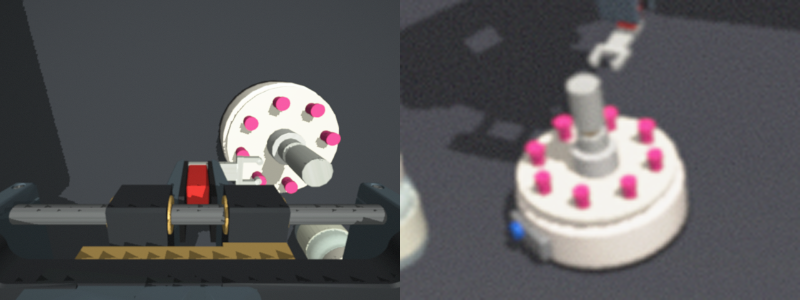

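The left half (wrist) shows the clip held by its handle, with the spindle ahead and to the right. The right half (scene crop) shows a tan groove just above the hub, at about (590,135) in the crop. Next I measure the groove height and the clip's offset in the hand.

```bash
python3 - <<'E'
from h import *
f=np.load('s2.npz'); j,w2,i,w=f['j'],f['w2'],f['i'],f['w']
p=env.camera_params('scene'); T=np.array(p['cam_to_world']); o=T[:3,3]
A=np.array([541.5,-198]); n=(o[:2]-A)/np.linalg.norm(o[:2]-A)
P=np.linalg.inv(T)
def px(q): c=P[:3,:3]@q+P[:3,3]; return c[0]/c[2]*p['fx']+p['cx'],c[1]/c[2]*p['fy']+p['cy']
for z in range(150,72,-2):
    for r in ([13] ): 
        u,v=px(np.r_[A+n*13,z]); u8,v8=px(np.r_[A+n*8,z])
        row=j[int(round(v)),int(round(u))-2:int(round(u))+3].mean(0)
        print(z,round(u,1),round(v,1),'z if core',row.round(), end=' | ')
        print(w2[int(round(v)),int(round(u))].round(1))
# clip from wrist
h=cv2.cvtColor(i,cv2.COLOR_RGB2HSV)
s=env.get_state(); pos=s['position']
m=(np.hypot(w[...,0]-pos[0],w[...,1]-pos[1])<75)&(h[...,1]<50)&(w[...,2]>115)&(w[...,2]<140)&(h[...,2]>120)
k,l,st,cc=cv2.connectedComponentsWithStats(m.astype(np.uint8)); 
for q in range(1,k):
    if st[q,4]>60: g=w[l==q]; print(st[q],cv2.minAreaRect(g[:,:2].astype(np.float32)),g.mean(0).round(1),np.percentile(g[:,2],[5,50,95]).round(1))
t=(np.hypot(w[...,0]-541,w[...,1]+198)<25)&(w[...,2]>125); g=w[t]
print('spindle top wrist',np.percentile(g[:,2],[50,90,99]).round(1)); g=g[g[:,2]>np.percentile(g[:,2],95)-5]; print(cv2.minEnclosingCircle(g[:,:2].astype(np.float32)))
E
```

```text
150 223.3 173.3 z if core [219. 218. 213.] | [ 539.6 -200.8  139.2]
148 223.5 174.2 z if core [218. 217. 212.] | [ 542.6 -198.1  139.7]
146 223.6 175.0 z if core [218. 217. 210.] | [ 543.4 -194.9  139. ]
144 223.8 175.8 z if core [211. 209. 201.] | [ 548.3 -190.1  141.6]
142 223.9 176.6 z if core [186. 184. 178.] | [ 549.7 -189.1  140.5]
140 224.1 177.5 z if core [186. 184. 178.] | [ 549.7 -189.1  140.5]
138 224.2 178.3 z if core [164. 162. 157.] | [ 549.9 -189.4  138.1]
136 224.3 179.1 z if core [157. 155. 150.] | [ 548.4 -191.5  133.8]
134 224.5 179.9 z if core [157. 155. 150.] | [ 549.8 -190.5  132.7]
132 224.6 180.8 z if core [159. 156. 152.] | [ 548.4 -189.7  129.7]
130 224.8 181.6 z if core [159. 158. 152.] | [ 550.5 -187.9  129.3]
128 224.9 182.4 z if core [159. 158. 152.] | [ 550.5 -187.9  129.3]
126 225.1 183.2 z if core [158. 156. 151.] | [ 549.3 -189.7  125.3]
124 225.2 184.0 z if core [158. 157. 151.] | [ 549.9 -189.6  123.3]
122 225.4 184.8 z if core [158. 156. 151.] | [ 549.7 -190.3  120.4]
120 225.5 185.6 z if core [161. 159. 153.] | [ 547.6 -190.3  116.5]
118 225.6 18
[... 1277 characters left out ...]
.3 201.2 z if core [204. 201. 196.] | [ 547.9 -191.8   77.5]
78 228.4 202.0 z if core [226. 224. 220.] | [ 551.1 -188.9   78.3]
76 228.5 202.8 z if core [219. 216. 212.] | [ 550.8 -186.7   76.5]
74 228.7 203.5 z if core [196. 192. 188.] | [ 552.4 -185.6   75.5]
[ 351  249   71   46 1739] ((482.76043701171875, -219.53981018066406), (37.621028900146484, 26.781633377075195), 16.07798194885254) [ 482.4 -218.7  128.9] [126.2 129.1 130.2]
[302 259  29   5 116] ((444.2646484375, -223.6951141357422), (15.465986251831055, 1.4531965255737305), 17.69221305847168) [ 444.1 -223.8  128.1] [125.4 128.4 130.3]
spindle top wrist [138.7 139.8 231.4]
((517.630126953125, -204.47718811035156), 5.806430816650391)
```

```bash
python3 - <<'E'
from h import *
f=np.load('s2.npz'); i,w=f['i'],f['w']
h=cv2.cvtColor(i,cv2.COLOR_RGB2HSV)
pk=((h[...,0]>150)&(h[...,0]<176)&(h[...,1]>110)&(np.hypot(w[...,0]-541,w[...,1]+198)<75)).astype(np.uint8)
k,l,st,c=cv2.connectedComponentsWithStats(pk)
P=[]
for j in range(1,k):
    g=w[l==j]
    if st[j,4]>60: t=g[g[:,2]>np.percentile(g[:,2],90)-3]; P.append(t.mean(0)); print(st[j],P[-1].round(1),len(t))
P=np.array(P); P=P[np.abs(P[:,2]-np.median(P[:,2]))<2]
from scipy.optimize import least_squares
print(least_squares(lambda s:np.hypot(*(P[:,:2]-s).T)-50,[541,-198]).x)
t=(np.hypot(w[...,0]-541,w[...,1]+198)<22)&(w[...,2]>133)&(w[...,2]<146)&(h[...,1]<40)
k,l,st,c=cv2.connectedComponentsWithStats(t.astype(np.uint8)); j=1+st[1:,4].argmax(); g=w[l==j]
hz,e=np.histogram(g[:,2],bins=np.arange(133,147)); print(hz)
g=g[g[:,2]>137.5]; print(st[j],cv2.minAreaRect(g[:,:2].astype(np.float32)),g.mean(0))
E
```

```text
[437 155  27  22 469] [ 516.9 -155.5   71.8] 396
[489 166  31  22 523] [ 554.8 -151.7   71.8] 394
[390 186  23  23 407] [ 492.7 -184.9   71.8] 361
[513 209  32  24 535] [ 584.7 -175.7   71.7] 379
[378 236  21  14 216] [ 493.7 -217.7   78.3] 154
[404 275  22  20 197] [ 528.3 -243.5   72.5] 112
[451 283  25  26 435] [ 564.  -243.3   71.6] 312
[ 541.13098731 -198.2834387 ]
[ 46  49  59  53 184 899 675  63   0   0   0   0   0]
[ 478  250   56   49 2028] ((541.155517578125, -199.66995239257812), (25.255788803100586, 26.177471160888672), 62.09177017211914) [ 540.66986124 -199.17198299  138.8878281 ]
```

Emit:
drive_tool --steps "-0.7 0 0 0.0038 0 0.012 -1;0 0 0 0 0 0.012 -1;0 0 0 0 0.005 0.005 -1;0 0 0 0 0.005 0 -1;0 0 0 0 0 0 -1"

```text
time: 5.92
position: [459.0, -219.0, 189.5]
tool_rot: [3.141, -0.006, 1.864]
wrist_force: [0.8, -0.5, -0.5]
opening: 15.9
```

```bash
cat > m.py <<'E'
from h import *
from scipy.optimize import least_squares
s0=env.get_state(); i,d,w,T=cloud('wrist'); s=env.get_state(); save('w_%.2f.png'%s['time'],i)
for q in(s0,s): print(q['position'].round(1),q['tool_rot'].round(3),q['wrist_force'].round(1))
h=cv2.cvtColor(i,cv2.COLOR_RGB2HSV); pos=s0['position']; y=s0['tool_rot'][2]
D=np.array([np.sin(y),-np.cos(y)]); N=np.array([np.cos(y),np.sin(y)])
r=np.hypot(w[...,0]-541,w[...,1]+198.5)
t=(r<22)&(w[...,2]>133)&(w[...,2]<146)&(h[...,1]<40)
k,l,st,c=cv2.connectedComponentsWithStats(t.astype(np.uint8)); j=1+st[1:,4].argmax(); g=w[l==j]; g=g[g[:,2]>137.5]
ax=np.array(cv2.minAreaRect(g[:,:2].astype(np.float32))[0]); zt=np.median(g[:,2])
zc=pos[2]-92
m=(np.hypot(w[...,0]-pos[0],w[...,1]-pos[1])<72)&(h[...,1]<50)&(abs(w[...,2]-zc)<8)&(h[...,2]>120)&(r>13)
k,l,st,c=cv2.connectedComponentsWithStats(m.astype(np.uint8)); j=1+st[1:,4].argmax(); g=w[l==j]
a=(g[:,:2]-pos[:2])@D; b=(g[:,:2]-pos[:2])@N
f=a>np.percentile(a,99.5)-15; fr=np.percentile(a,99.5); lat=(np.percentile(b[f],1)+np.percentile(b[f],99))/2
print('axis',ax.round(1),'ztop',zt.round(1),'clip n',st[j,4],'ztop',np.percentile(g[:,2],[10,50,90]).round(1),'front',fr.round(1),'lat',lat.round(1),'w',np.ptp(np.percentile(b[f],[1,99])).round(1))
v=ax-pos[:2]; print('to go along tool y',(v@D-(fr-9)).round(1),'tool x',(v@N-lat).round(1),'down',(np.median(g[:,2])+40.5-zt).round(1))
E
python3 m.py
```

```text
[ 459.  -219.   189.5] [ 3.141 -0.006  1.864] [ 0.8 -0.5 -0.5]
[ 458.7 -219.   189.5] [-3.141 -0.006  1.864] [ 0.3  0.9 -0.1]
axis [ 539.3 -193.4] ztop 138.9 clip n 1776 ztop [ 97.   99.2 100.1] front 57.2 lat 2.6 w 25.7
to go along tool y 36.0 tool x -1.3 down 0.8
```

```bash
cat >> m.py <<'E'
pk=((h[...,0]>150)&(h[...,0]<176)&(h[...,1]>110)&(r<75)).astype(np.uint8)
k,l,st,c=cv2.connectedComponentsWithStats(pk); P=[]
for j in range(1,k):
    g=w[l==j]
    if st[j,4]>60: P.append(g[g[:,2]>np.percentile(g[:,2],90)-3].mean(0))
P=np.array(P); P=P[np.abs(P[:,2]-np.median(P[:,2]))<1.5]
c=least_squares(lambda s:np.hypot(*(P[:,:2]-s).T)-50,[541,-198]).x; v=c-pos[:2]
print('tubes',len(P),c.round(1),'y',(v@D-(fr-9)).round(1),'x',(v@N-lat).round(1))
E
python3 m.py; ls pics
```

```text
[ 458.7 -219.   189.5] [-3.141 -0.006  1.864] [ 0.3  0.9 -0.1]
[ 458.4 -219.4  189.8] [-3.141 -0.006  1.864] [ 0.4 -0.  -0.7]
axis [ 539.2 -193.5] ztop 138.9 clip n 1778 ztop [ 97.2  99.2 100.1] front 57.0 lat 2.6 w 25.8
to go along tool y 36.4 tool x -1.5 down 0.8
tubes 4 [ 540.6 -199.5] y 36.0 x -7.7
c2.png
scene.png
top.png
w1.png
w2.png
w_5.97.png
w_6.02.png
```

View pics/w_6.02.png

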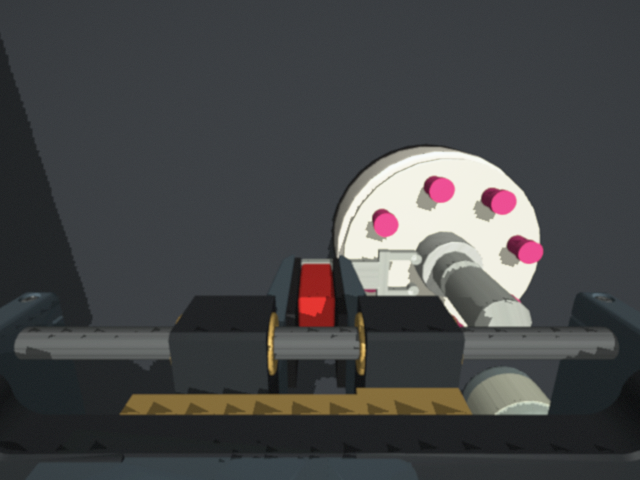

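The view shows the spindle's top at (500,315), cut off by the gripper's rod, so that reading was biased. I trust the tube ring, which says to shift about 7.5 mm along -x. The clip's mouth is at (415,272).

Emit:
drive_tool --steps "0 0 0 -0.006 0.003 0 -1;0 0 0 -0.0015 0.003 0 -1;0 0 0 0 0 0 -1;0 0 0 0 0 0 -1"

```text
time: 6.35
position: [468.4, -225.4, 191.3]
tool_rot: [3.139, -0.003, 1.865]
wrist_force: [-0.8, 0.3, -1.7]
opening: 15.4
```

```bash
python3 m.py
```

```text
[ 468.4 -225.4  191.3] [ 3.139e+00 -3.000e-03  1.865e+00] [-0.8  0.3 -1.7]
[ 468.4 -225.5  191.4] [ 3.139e+00 -3.000e-03  1.865e+00] [ 0.7  0.4 -0.6]
axis [ 540.5 -198.4] ztop 138.9 clip n 1762 ztop [ 99.2 101.1 101.9] front 57.3 lat 2.4 w 25.8
to go along tool y 28.6 tool x 2.5 down 2.7
tubes 5 [ 540.9 -199.6] y 28.6 x 1.3
```

Emit:
drive_tool --steps "0 0 0 0.0015 0.002 0.002 -1;0 0 0 0 0.002 0 -1;0 0 0 0 0 0 -1;0 0 0 0 0 0 -1"

```text
time: 6.73
position: [471.8, -222.8, 189.3]
tool_rot: [3.139, -0.003, 1.864]
wrist_force: [-0.4, -0.4, -1.2]
opening: 15.7
```

```bash
python3 m.py
```

```text
[ 471.8 -222.8  189.3] [ 3.139e+00 -3.000e-03  1.864e+00] [-0.4 -0.4 -1.2]
[ 471.8 -222.8  189.3] [ 3.139e+00 -3.000e-03  1.864e+00] [ 0.1  1.1 -0.7]
axis [ 540.3 -196.9] ztop 138.9 clip n 1774 ztop [ 97.1  99.1 100. ] front 57.3 lat 2.4 w 25.7
to go along tool y 24.8 tool x 2.5 down 0.7
tubes 4 [ 540.6 -199.6] y 24.3 x -0.2
```

Emit:
drive_tool --steps "0 0 0 0 0.002 0.0005 -1;0 0 0 0 0.002 0 -1;0 0 0 0 0.001 0 -1;0 0 0 0 0.001 0 -1;0 0 0 0 0.001 0 -1;0 0 0 0 0 0 -1"

```text
time: 7.28
position: [479.1, -220.5, 188.8]
tool_rot: [3.139, -0.003, 1.864]
wrist_force: [-0.0, 0.1, -0.5]
opening: 15.9
```

Emit:
drive_tool --steps "0 0 0 0 0.001 0 -1;0 0 0 0 0.001 0 -1;0 0 0 0 0.001 0 -1;0 0 0 0 0 0 -1"

```text
time: 7.62
position: [482.3, -219.6, 188.8]
tool_rot: [3.139, -0.003, 1.864]
wrist_force: [0.1, 0.4, -0.7]
opening: 16.1
```

Emit:
drive_tool --steps "0 0 0 0 0.001 0 -1;0 0 0 0 0.001 0 -1;0 0 0 0 0.001 0 -1;0 0 0 0 0 0 -1"

```text
time: 7.95
position: [484.3, -218.4, 188.5]
tool_rot: [-3.141, -0.005, 1.865]
wrist_force: [0.3, -0.1, -0.1]
opening: 15.8
```

Emit:
drive_tool --steps "0 0 0 0 0.001 0 -1;0 0 0 0 0.001 0 -1;0 0 0 0 0.001 0 -1"

```text
time: 8.2
position: [485.4, -218.0, 188.3]
tool_rot: [-3.136, -0.005, 1.865]
wrist_force: [-3.4, -1.6, 0.7]
opening: 15.6
```

The clip met the core about 11 mm from the axis, with light contact and no stop at 16–19 mm. It is in the groove, so I push on gently.

Emit:
drive_tool --steps "-0.3 0 0 0 0.0015 0 -1;0 0 0 0 0.0015 0 -1;0 0 0 0 0.0015 0 -1"

```text
time: 8.45
position: [486.0, -217.9, 188.4]
tool_rot: [-3.131, -0.006, 1.867]
wrist_force: [-7.0, -2.0, 3.8]
opening: 15.9
```

Emit:
drive_tool --steps "-0.4 0 0 0 0.002 -0.0005 -1;-0.2 0 0 0 0.002 0 -1;0 0 0 0 0.002 0 -1"

```text
time: 8.7
position: [486.9, -217.7, 188.4]
tool_rot: [-3.129, -0.007, 1.869]
wrist_force: [-7.3, -3.4, 4.6]
opening: 15.9
```

Emit:
drive_tool --steps "-0.3 0 0 0 0.003 -0.0005 -1;-0.3 0 0 0 0.003 -0.0005 -1;-0.2 0 0 0 0.003 0 -1"

```text
time: 8.95
position: [488.3, -217.4, 188.7]
tool_rot: [-3.123, -0.008, 1.871]
wrist_force: [-11.3, -5.5, 8.0]
opening: 15.9
```

Emit:
drive_tool --steps "-1.2 0 0 0 0.001 -0.0005 -1;-1 0 0 -0.0003 0.002 -0.0005 -1"

```text
time: 9.12
position: [487.3, -218.0, 188.2]
tool_rot: [3.133, -0.01, 1.873]
wrist_force: [-9.1, -4.8, -1.7]
opening: 15.8
```

Emit:
drive_tool --steps "-0.2 0 0 0 0.003 -0.0003 -1;-0.3 0 0 0 0.003 0 -1"

```text
time: 9.28
position: [488.6, -217.7, 187.5]
tool_rot: [3.134, -0.011, 1.874]
wrist_force: [-9.9, -4.5, 4.1]
opening: 15.5
```

Emit:
drive_tool --steps "-0.2 -0.4 0.3 0 0.003 -0.001 -1;-0.3 -0.2 0.2 0 0.004 -0.0005 -1;-0.3 0 0 0 0.004 0 -1"

```text
time: 9.53
position: [492.5, -215.7, 187.7]
tool_rot: [3.137, -0.004, 1.866]
wrist_force: [-3.9, -2.4, 2.8]
opening: 15.9
```

Emit:
drive_tool --steps "-0.1 0 0 0 0.002 -0.0005 -1;-0.1 0 0 0 0.002 0 -1;0 0 0 0 0.002 0 -1"

```text
time: 9.78
position: [495.8, -214.9, 188.3]
tool_rot: [3.141, -0.005, 1.867]
wrist_force: [-7.2, -5.5, 6.0]
opening: 15.7
```

Emit:
drive_tool --steps "-0.3 0 0 0 0.002 -0.0005 -1;-0.2 0 0 0 0.003 -0.0003 -1"

```text
time: 9.95
position: [496.3, -214.8, 188.6]
tool_rot: [-3.138, -0.005, 1.87]
wrist_force: [-11.0, -6.5, 4.8]
opening: 15.8
```

```bash
python3 m.py; python3 - <<'E'
from h import *
j,_,_,_=cloud('scene'); i=cv2.imread([*sorted(__import__('glob').glob('pics/w_*'),key=__import__('os').path.getmtime)][-1])[...,::-1]
save('c3.png',np.hstack([cv2.resize(i[180:360,280:520],(400,300)),cv2.resize(j[140:260,150:310],(400,300),interpolation=cv2.INTER_CUBIC)]))
E
```

```text
[ 496.3 -214.8  188.6] [-3.138 -0.005  1.87 ] [-11.   -6.5   4.8]
[ 496.3 -214.8  188.6] [-3.138 -0.005  1.87 ] [-10.7  -5.9   3. ]
axis [ 542.3 -190.6] ztop 138.8 clip n 805 ztop [96.9 98.2 99.1] front 43.1 lat 4.7 w 22.1
to go along tool y 17.0 tool x 4.9 down -0.1
tubes 5 [ 540.6 -199.6] y 12.7 x -3.2
```

View pics/c3.png

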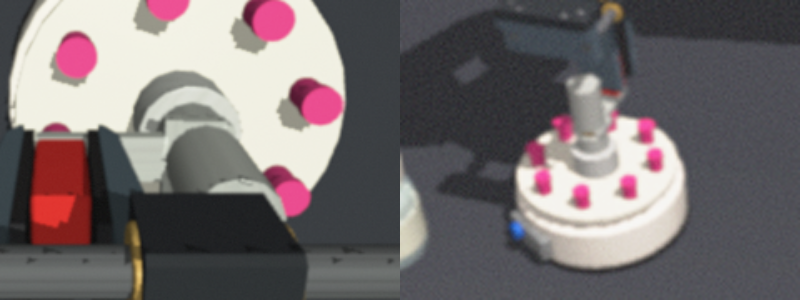

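The fork is seated in the groove: no gap shows in the wrist crop around (190,140), and the scene crop shows it at the groove. The force dropped as it snapped and then it stopped firm. I relax the push, open a little and lift off.

Emit:
drive_tool --steps "0 0 0 0 0 0 -1;0 0 0 0 -0.0003 0 -1;0 0 0 0 0 0 -1"

```text
time: 10.3
position: [496.0, -215.1, 188.5]
tool_rot: [-3.138, -0.005, 1.87]
wrist_force: [-2.0, -1.7, 0.5]
opening: 16.1
```

Emit:
drive_tool --steps "0 0 0 0 0 0 -0.44;0 0 0 0 0 0 -0.44;0 0 0 0 0 0 -0.44;0 0 0 0 0 0 -0.44"

```text
time: 10.63
position: [498.3, -214.6, 189.3]
tool_rot: [3.14, -0.004, 1.87]
wrist_force: [-2.8, -1.4, 1.2]
opening: 25.6
```

Emit:
drive_tool --steps "0 0 0 0 -0.002 0 -0.42;0 0 0 0 -0.001 0 -0.42;0 0 0 0 0 0 -0.42"

```text
time: 10.88
position: [496.3, -215.4, 189.6]
tool_rot: [3.137, -0.003, 1.87]
wrist_force: [-0.4, 0.2, 0.1]
opening: 26.5
```

Emit:
drive_tool --steps "0 0 0 0 0 -0.006 -0.42;0 0 0 0 0 -0.01 -0.42;0 0 0 0 0 -0.02 -0.42;0 0 0 0 0 -0.03 -0.42;0 0 0 0 0 -0.03 -0.42;0 0 0 0 -0.02 -0.03 -0.42;0 0 0 0 -0.03 -0.01 -0.42;0 0 0 0 -0.03 0 -0.42;0 0 0 0 -0.02 0 -0.42;0 0 0 0 0 0 -0.42;0 0 0 0 0 0 -0.42"

```text
time: 11.8
position: [398.6, -246.4, 341.5]
tool_rot: [3.128, 0.006, 1.871]
wrist_force: [0.4, 0.7, -0.1]
opening: 26.7
```

```bash
python3 - <<'E'
from h import *
print(env.get_state()['position'],env.get_state()['wrist_force'])
i,d,w,T=cloud('wrist'); j,_,w2,_=cloud('scene')
for n,im,ww in(('w',i,w),('s',j,w2)):
    h=cv2.cvtColor(im,cv2.COLOR_RGB2HSV)
    m=(((h[...,0]<6)|(h[...,0]>174))&(h[...,1]>150)&(h[...,2]>60)&(np.hypot(ww[...,0]-495,ww[...,1]+213)<30))
    p=ww[m]; print(n,len(p))
    if len(p)<10: continue
    top=p[p[:,2]>np.nanpercentile(p[:,2],90)-4]
    b=np.array(cv2.minAreaRect(top[:,:2].astype(np.float32))[0]); print('handle',b,top.mean(0),'dist to axis',np.hypot(*(b-[540.6,-199.3])),'want 48')
save('c4.png',np.hstack([cv2.resize(i,(400,300)),cv2.resize(j[140:260,150:310],(400,300),interpolation=cv2.INTER_CUBIC)]))
E
```

```text
[ 398.64677749 -246.43198479  341.49924538] [ 0.40239645  0.67864051 -0.05659331]
w 513
handle [ 491.34106445 -214.20433044] [ 491.12975605 -213.87328024  134.38822288] dist to axis 51.46437405822737 want 48
s 168
handle [ 493.51266479 -215.04681396] [ 494.29535606 -213.97472263  135.22466877] dist to axis 49.650571867389296 want 48
```

View pics/c4.png

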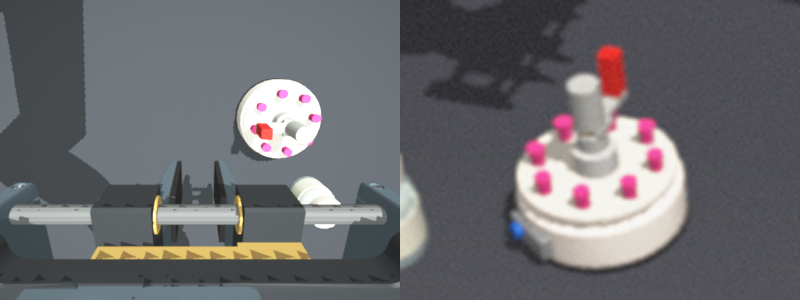

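Emit:
drive_tool --steps "0.5 0 0 0 0.01 0.03 -0.42;0 0 0 -0.02 0.015 0.025 -0.42;0 0 0 -0.02 0.015 0.02 -0.42;0 0 0 0 0 0 -0.42;0 0 0 0 0 0 -0.42"

```text
time: 12.32
position: [457.7, -272.0, 264.1]
tool_rot: [3.134, 0.007, 1.877]
wrist_force: [0.8, 0.3, 1.9]
opening: 26.2
```

```bash
python3 - <<'E'
from h import *
from scipy.optimize import least_squares
s=env.get_state(); print(s['position'],s['tool_rot'])
i,d,w,T=cloud('wrist'); h=cv2.cvtColor(i,cv2.COLOR_RGB2HSV); r=np.hypot(w[...,0]-541,w[...,1]+199)
pk=((h[...,0]>150)&(h[...,0]<174)&(h[...,1]>110)&(r<75)&(w[...,2]<76)).astype(np.uint8)
k,l,st,c=cv2.connectedComponentsWithStats(pk); P=[]
for j in range(1,k):
    g=w[l==j]
    if st[j,4]>60: P.append(g[g[:,2]>np.percentile(g[:,2],90)-3].mean(0))
P=np.array(P); P=P[np.abs(P[:,2]-np.median(P[:,2]))<1.5]
c=least_squares(lambda q:np.hypot(*(P[:,:2]-q).T)-50,[541,-199]).x
t=(r<22)&(w[...,2]>136)&(w[...,2]<146)&(h[...,1]<40); g=w[t]; print('ring',len(P),c,'spindle top',cv2.minAreaRect(g[:,:2].astype(np.float32)))
m=(((h[...,0]<6)|(h[...,0]>174))&(h[...,1]>150)&(h[...,2]>60)&(np.hypot(w[...,0]-495,w[...,1]+213)<30)); p=w[m]
a=1.87; D=np.array([np.sin(a),-np.cos(a)]); N=np.array([np.cos(a),np.sin(a)])
for z in range(100,142,5):
    q=p[(p[:,2]>=z)&(p[:,2]<z+5)]
    if len(q)>15: print(z,len(q),'along lo/hi',np.percentile((q[:,:2]-c)@D,[3,97]).round(1),'lat',np.percentile((q[:,:2]-c)@N,[3,97]).round(1))
f=(h[...,1]<50)&(w[...,2]>88)&(w[...,2]<112)&(r>14)&(r<45)
q=w[f]; A=np.c_[(q[:,:2]-c)@D,np.ones(len(q))]; ab=np.linalg.lstsq(A,q[:,2],rcond=None)[0]; print('tail',len(q),'slope',ab)
save('c5.png',i[:,:][60:360,120:520])
E
```

```text
[ 457.72015232 -272.02583092  264.07336147] [3.13410126 0.00716457 1.87700622]
ring 8 [ 540.28878674 -200.11671353] spindle top ((541.2662353515625, -199.43922424316406), (25.23268699645996, 26.143064498901367), 87.2027359008789)
100 23 along lo/hi [-55.5 -42.6] lat [-0.9  8.2]
105 31 along lo/hi [-56.  -44.3] lat [-5.3  8.3]
110 31 along lo/hi [-56.4 -44.2] lat [-4.8  8.4]
115 44 along lo/hi [-56.7 -44.2] lat [-1.7  8.4]
120 43 along lo/hi [-57.1 -44.4] lat [-5.2  8.4]
125 48 along lo/hi [-57.5 -44.7] lat [-4.6  8.3]
130 461 along lo/hi [-57.6 -43.6] lat [-6.8  8.1]
135 179 along lo/hi [-56.1 -43.2] lat [-6.4  7.2]
tail 864 slope [6.92007857e-02 9.80956424e+01]
```

View pics/c5.png

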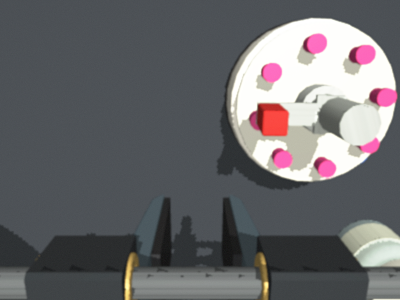

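```bash
python3 -c "
from rig import env
print(env.get_state()['qd'].round(3)); print(env.job_done())"
```

```text
[-0.006 -0.037  0.01  -0.004  0.014 -0.003]
the job is handed in; nothing more can be done
None
```

The clip is snapped home in the spindle's groove and released, and I have handed the job in; the hand-in reports no verdict.

**What I did:** I took the clip by its red handle, lifted it out of the dish and carried it to the rotator. It slid into the groove with no stop at 16–19 mm and met the core about 11 mm from the axis. The clip then snapped on, with wrist force at about 14 N at most in the readings, and stopped firm.

**Last checks:**
- **Seating:** the back of the handle's base is about 55.5 mm from the axis, against the 56 mm expected when home, so the eye is on the axis to about 1 mm.
- **Tilt:** the clip droops 0.07–0.08 rad in the groove's clearance, inside the 0.2 limit.
- **Clear of the clip:** the gripper stood about 75 mm from it, touching nothing, and the wrist force was near zero.
- **Bystanders:** the arm went nowhere near the bottle or the jar and passed high over the rack; I did not measure them again.

**Checks that disagreed:**
- The first handle-to-axis distances after release read 49.7 and 51.5 mm instead of 48. They were taken at the handle's top, and the droop accounts for most of the difference.
- One wrist reading of the axis was about 5 mm off because the gripper hid the spindle's top, so I used the tube ring instead.

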